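# Couple a shaker platform to its drive with the drive pin

## Task

Couple the shaker's platform to its drive again before the next run: draw the red-handled drive pin out of its parking bore and put it through the brass bushing in the platform. Pressing only lightly, slide pin and platform along together until you feel the tip drop into the driver's bore hidden underneath, push the pin fully home so that its collar sits on the bushing, and let go. Never force the pin, and leave the other things on the bench where they are.

Things in the scene. Friction and masses are not known exactly. Their poses are not given: they have to be found in the camera images.
- drive_pin: Drive pin, about 0.1 kg, upright in the parking bore at the start: steel shank 10 mm thick, 44 mm long, tip tapered over 4 mm to a 6 mm flat; steel collar 29 mm across; red paddle handle 34 (x) by 14 (y) mm, from 12 to 42 mm above the origin. Origin: centre of the collar's underside; z up along the pin to the handle. Grip it from above across y.
- pin_grip (a point): Middle of the red handle to grip, on the pin's axis, 30 mm above the collar's underside; axes as the pin.
- pin_tip (a point): Lower end of the pin's shank, on its axis, 44 mm below the collar's underside; axes as the pin.
- shaker: Bench shaker, white housing 260 (x) by 340 (y) mm, fixed, panel to the robot. Origin at bench height under it; z up, y to its left. Its platform (top 90 mm up, yellow rack clamped 70 mm behind the bushing, tubes' tops 152 mm up) slides along y. Hidden under it is the driver: a flat steel bar held fast by its gear, with one bore 13 mm wide, 19 mm deep in its level top.
- park_bore (a point): Mouth of the parking bore, 13 mm wide and 54 mm deep with a low steel rim, at the right-hand front corner of the shaker, 66 mm above the bench. The pin's collar rests on its rim.
- bushing (a point): Centre of the mouth of the platform's brass bushing, 96 mm up; moves with the platform, axes as the shaker. Flared: 21 mm wide, narrowing within 5 mm to a guide 13 mm wide. The driver's top is 30 mm below the mouth, so a pin standing on it has its collar 14 mm too high; in the driver's bore it goes down until the collar sits on the mouth (tip 44 mm below).
- platform (a joint): Platform position on its rails, m: 0 at mid-stroke, growing along the shaker's y (its left), stops at -0.030 and +0.030. It slides with about 2 N of friction and goes along with a pin moved sideways in its bushing. The driver's bore is in line with the bushing at one place between -0.018 and +0.018; the drive stopped anywhere, so only feeling tells where.
- pink_rack: Bystander: pink microtube rack with tubes, 64x182x60 mm, loose on the bench to the left of the shaker. Origin: centre of its underside.
- orange_rack: Bystander: orange microtube rack, 61x182x44 mm, loose on the bench to the right of the shaker. Origin: centre of its underside.
- timer: Bystander: white bench timer, 59x70x29 mm, loose on the bench at the front left. Origin: centre of its underside.
- black_marker: Bystander: black marker pen, 138 mm long, lying loose on the bench at the front right. Origin: centre of its underside.
There are look-alikes about, which are no part of the job. What is meant by the drive_pin is not green, and is the smaller of those in its own colour.

How it is judged:
By the outcome, as a careful person would: the job done as asked, in the order asked, and still so for the second after the job is handed in, with the robot touching nothing.
It also fails if it takes over 45 s, if anything falls off the work surface, if the arm or the gripper's body presses on something with over 40 N, if the wrist force passes 120 N, or if a joint passes its speed limit or range.

## Robot

A 7-joint arm with a two-finger parallel gripper is mounted at the origin on a cart in front of the work surface, level with it; the furniture and walls round the work are solid. World frame = base frame: x ahead of the robot, y to its left, z up, the work surface at z = 0. Lengths are in mm, angles in rad, forces in N, time in s.
With the tool pointing down it reaches from about 375 to 925 mm from the base axis. Payload 3.1 kg.
Tool frame: the origin (TCP) lies at the centre of the arm's flange, where the gripper is bolted on; the fingertips stand 173 mm ahead of it and the grasp point (between the pads) lies 155 mm ahead of it; z points along the fingers, y is the line along which they close (so a half turn about z gives the same grasp; the last joint's range is limited). The gripper opens to 85 mm and grips with 20 to 120 N. Pads are 22 mm wide; open, the fingers measure 114 mm over their backs; the gripper's body (76 mm by 85 mm) begins 54 mm behind the grasp point. The pads swing forward as they close: fully open they stand 13 mm farther back than shut.
Start: joints at [1.043, 0.383, 0.044, 1.598, -0.018, 1.161, -0.05], TCP at [270.865, -590.88, 404.669] pointing down, gripper open.
Joint ranges: [-2.61, 2.61], [-0.41, 2.15], [-1.48, 1.57], [0, 2.5], [-1.57, 4.71], [0.05, 1.97], [-2.85, 2.85]. Speed limits (rad/s): [2.79, 2.79, 3.14, 3.14, 3.14, 3.14, 3.14].

## Interface

Orientations are given as a unit quaternion [x, y, z, w].
In Python, from plant import bot, imaging gives the robot as it stands.
- The arm moves only by the tool apply_moves, never from a script. Its argument "series" is text: rows parted by semicolons, each of 4 numbers parted by spaces: the shift along the tool's x, y, z in m, then the turn about the tool's z in rad. In form: x y z roll; .... A call has 1 to 10 rows; each row shifts and turns the commanded pose from where the row before left it, along the tool's axes as they then stand; what a row does not reach is not made up. A row lasts 1/12 s, in which the tool goes at most 41.7 mm and 7.16 degrees, less where a joint would pass 70% of its speed; a pose out of reach is approached as far as the arm can. A call is refused whole if a number of a shift passes 0.0417 or a number of a turn 0.125, either way. A call with a gripper value outside its range is refused whole. "claw" is the finger opening in m, from 0 to 0.0854, set as the call begins (left out, the last holds). The fingers move at their own pace and stop on an object; "grip_force" is the grip in N (left out, the last holds). Time passes only in rows, so rows that do not move let the fingers close. It gives the time, the measured TCP pose, the force, the opening and the grip force at its end, in the units of the state.
- bot.sense(): the state, without advancing time (a new reading comes with each control period).
- imaging.snapshot(name): name is "scene" or "side" or "wrist"; returns the picture (480x640x3 uint8, blue, green, red); there is no depth.
- imaging.get_calibration(name): a dict with "vfov" (degrees; the focal length in pixels is half the picture's height over the tangent of half this angle, whatever the lens; pixels are square), "cx", "cy" (the principal point, pixels), "T" (4x4, takes a point from camera to world coordinates); the wrist camera has in their place "hand_eye" (4x4, takes a point from camera to tool coordinates, whose origin is the TCP and whose axes are the flange's). Camera axes: x right, y down, z forward; pixel columns grow to the right and rows downward; lengths in mm; the calibration is good to about 2 mm. A picture is of the moment at which its call begins: read the wrist's pose just before it. get_calibration takes no time and is no camera call.
- bot.sign_off(): hands the job in; it is judged then, once.
Trained networks look in the newest picture that a camera, given by its name, has taken for a name from the list of things; names that differ only in an ending like _2 or _b are one class to them, and where a whole thing is asked for, a point or a joint stands for the part that bears it (a point fixed in the world has none). Each returns a list of dicts, best first, with "conf" (0 to 1); they miss things now and then, are a little off and sometimes report something else, mostly with a low value. They report only what shows in the picture. A call takes as long as a camera call. They do not tell look-alikes from the thing itself.
- imaging.recognise(target, camera): "centre" ([x, y, z] in mm, in the coordinates of the camera as it stood for that picture, good to about 4 mm: the middle of the surface that is visible of it).
- imaging.mark_of(target, camera): "centre" ([x, y, z] in mm, in the coordinates of the camera as it stood for that picture, good to about 4 mm: a listed point, or the origin of a listed thing).
The state is a dict: "time_s": time; "qpos": joint angles; "joint_vel": joint speeds; "joint_torque": joint torques, N m; "tool_pos": TCP position; "ee_rot": TCP orientation; "force": force on the tool from outside, world axes, zero at the start; "ft_torque": the same for the moment, N m; "finger_gap": finger opening in mm; "grasp_force": force on a finger pad.
Only numpy, scipy, OpenCV 4.12 (cv2) and the standard library are available. Lean on these libraries where they do the work, as an engineer would, in place of code of your own. Each camera call takes 0.05 s, during which the arm holds its last target. There are 200 camera calls.

## Working session

There is one attempt and no reset: what is moved stays moved. The work goes in short steps, Python scripts to look and compute and a tool call to move; the robot and the scene stay as the last step left them, time stands still between calls to the robot, and variables do not carry over. Pictures are saved under pics/ and viewed, at most 10 in all, crops included, and the job is handed in when it is done.

Besides the shell and the picture viewer there is one more tool, called after "Call:" as name(argument=value, ...) on one line, values as JSON. apply_moves: Moves the arm, as the interface text tells. Its arguments: {"type":"object","properties":{"series":{"type":"string"},"claw":{"type":"number"},"grip_force":{"type":"number"}},"required":["series"]}

```bash
mkdir -p pics; cat > h.py <<'E'
import numpy as np, cv2
from scipy.spatial.transform import Rotation as R
from plant import bot, imaging
def T(cam):
    c=imaging.get_calibration(cam)
    if cam!='wrist': return np.array(c['T'])
    s=bot.sense(); M=np.eye(4); M[:3,:3]=R.from_quat(s['ee_rot']).as_matrix(); M[:3,3]=s['tool_pos']
    return M@np.array(c['hand_eye'])
def w(cam,p,M=None): 
    M=T(cam) if M is None else M
    return (M@np.r_[p,1])[:3].round(1)
def px(cam,P,M=None):
    c=imaging.get_calibration(cam); M=T(cam) if M is None else M
    q=np.linalg.inv(M)@np.r_[P,1]; f=240/np.tan(np.radians(c['vfov']/2))
    return (q[:2]/q[2]*f+[c['cx'],c['cy']]).round(1)
E
python3 - <<'E'
from h import *
s=bot.sense(); print({k:np.round(v,3).tolist() for k,v in s.items()})
for cam in ['scene','side']:
    im=imaging.snapshot(cam); cv2.imwrite(f'pics/{cam}0.png',im)
    M=T(cam)
    for n in ['drive_pin','park_bore','bushing','shaker','pin_grip']:
        for d in imaging.mark_of(n,cam)[:4]: print(cam,n,round(d['conf'],2),w(cam,d['centre'],M),px(cam,w(cam,d['centre'],M),M))
c=imaging.get_calibration('wrist');print(c)
E
```

```text
{'time_s': 0.0, 'qpos': [1.043, 0.384, 0.044, 1.6, -0.018, 1.161, -0.05], 'joint_vel': [0.0, 0.0, -0.0, -0.001, 0.001, 0.001, 0.001], 'joint_torque': [-0.001, -43.346, 1.025, -24.951, 0.011, 0.011, 0.0], 'tool_pos': [270.65, -590.419, 403.255], 'ee_rot': [0.977, 0.213, -0.0, -0.001], 'force': [0.231, 0.304, -0.301], 'ft_torque': [0.055, 0.007, 0.027], 'grasp_force': 0.0, 'finger_gap': 85.322}
scene drive_pin 0.84 [ 510.9 -158.2   56.7] [381.7 233.6]
scene drive_pin 0.71 [ 420.9 -109.    44. ] [391.  255.6]
scene drive_pin 0.55 [538.4 -48.2  68.4] [343.4 236. ]
scene park_bore 0.9 [535.1 -51.4  67.1] [345.1 236.6]
scene shaker 0.59 [622.6 104.1  -1.2] [276.5 262.7]
scene pin_grip 0.84 [ 421.1 -108.9   75.5] [391.9 244.4]
scene pin_grip 0.78 [ 508.  -151.9   96. ] [381.7 221.1]
scene pin_grip 0.43 [536.  -55.9  96.6] [346.7 225.7]
side drive_pin 0.81 [ 509.8 -158.    58.3] [309.8 300.9]
side drive_pin 0.77 [ 421.9 -110.2   42.7] [275.1 289.8]
side drive_pin 0.75 [538.1 -52.6  64.1] [324.  269.6]
side park_bore 0.77 [538.4 -52.5  65.1] [324.2 269.2]
side bushing 0.85 [572.2  74.2  98.9] [339.6 227.7]
side shaker 0.92 [622.6 107.1   1.5] [357.1 249.1]
side pin_grip 0.79 [ 512.6 -154.6   96.6] [311.1 288.1]
side pin_grip 0.75 [541.8 -50.1  98.8] [325.8 258.4]
side pin_grip 0.48 [ 421.6 -109.6   73.8] [274.5 280.3]
{'vfov': 62.827495721719906, 'cx': 315.94118570928146, 'cy': 241.27840695076935, 'hand_eye': array([[ 4.86467511e-04, -9.59376330e-01, -2.82129087e-01,
         7.20552989e+01],
       [ 9.99999800e-01,  5.80818277e-04, -2.50792621e-04,
        -7.64362868e-01],
       [ 4.04470234e-04, -2.82128909e-01,  9.59376420e-01,
         3.18876045e+01],
       [ 0.00000000e+00,  0.00000000e+00,  0.00000000e+00,
         1.00000000e+00]])}
```

View pics/scene0.png

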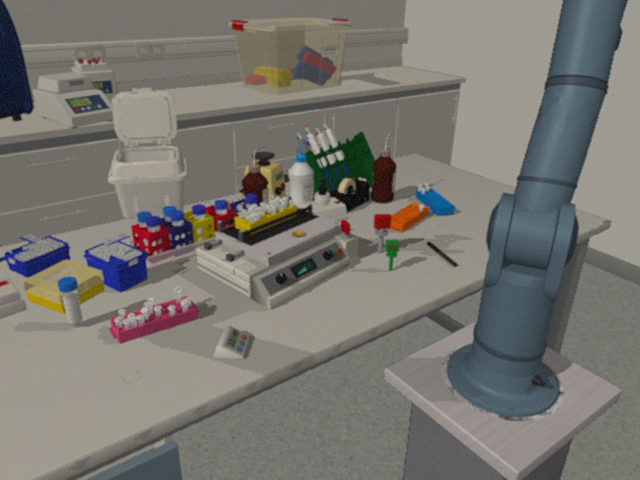

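View pics/side0.png

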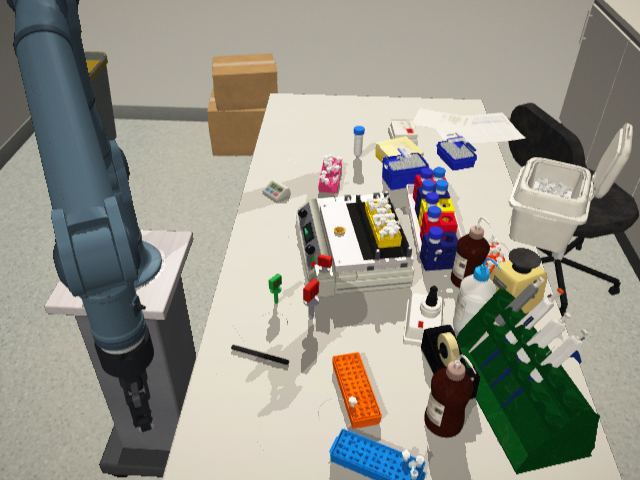

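The scene shows three pins. The small red one stands in the shaker's parking bore (side 324,262). A larger red one (311,290) and a green one (276,285) stand on the bench. The brass bushing is at (340,231). I'll move the wrist camera over the shaker next.

Call:
apply_moves(series="0.01 -0.03 0 0.1; 0.01 -0.03 0 0.1; 0.01 -0.03 0 0.09; 0.02 -0.035 0 0; 0.02 -0.035 0 0; 0.02 -0.035 0 0; 0.02 -0.035 0 0; 0.02 -0.035 0 0; 0.02 -0.035 0 0; 0.02 -0.035 0 0")

```text
time_s: 1.43
tool_pos: [374.8, -232.3, 405.2]
ee_rot: [0.998, 0.07, 0.0, 0.0]
force: [1.6, -0.4, -1.4]
finger_gap: 85.3
grasp_force: 0.0
```

Call:
apply_moves(series="0.02 -0.035 0 0; 0.02 -0.035 0 0; 0.02 -0.035 0 0; 0.02 -0.035 0 0; 0.02 -0.035 0 0; 0.02 -0.035 0 0; 0.02 -0.02 0 0; 0 0 0 0; 0 0 0 0")

```text
time_s: 2.18
tool_pos: [481.7, 15.0, 405.0]
ee_rot: [0.997, 0.072, 0.0, -0.0]
force: [0.3, 0.6, -1.1]
finger_gap: 85.4
grasp_force: 0.0
```

```bash
python3 - <<'E'
from h import *
s=bot.sense(); print(s['time_s'],s['tool_pos'],s['ee_rot'],s['force'],s['ft_torque'])
M=T('wrist'); np.save('M1.npy',M)
im=imaging.snapshot('wrist'); cv2.imwrite('pics/w1.png',im)
for n in ['drive_pin','park_bore','bushing','pin_grip','shaker']:
    for d in imaging.mark_of(n,'wrist')[:4]: p=w('wrist',d['centre'],M);print(n,round(d['conf'],2),p,px('wrist',p,M))
E
```

```text
2.1833 [481.73066181  15.044187   405.04788953] [ 9.97390439e-01  7.21948888e-02  3.93644937e-04 -2.35697912e-04] [ 0.27068454  0.64677366 -1.07024852] [0.00161996 0.00460785 0.03081079]
drive_pin 0.92 [ 506.8 -153.8   55.7] [523.9 216.1]
drive_pin 0.73 [623.  106.4   0.9] [235.   26.7]
drive_pin 0.59 [536.5 -48.7  69.2] [410.6 162.8]
drive_pin 0.56 [ 423.1 -106.1   43.3] [439.4 294.6]
bushing 0.7 [571.6  72.7  96.2] [250.6  85.8]
pin_grip 0.95 [ 508.5 -156.2   96.9] [556.6 226.9]
pin_grip 0.89 [538.  -51.2  95. ] [423.  164.5]
pin_grip 0.58 [ 424.8 -110.3   76.5] [456.9 309.9]
shaker 0.86 [619.2 106.7   1.8] [234.1  31.3]
```

View pics/w1.png

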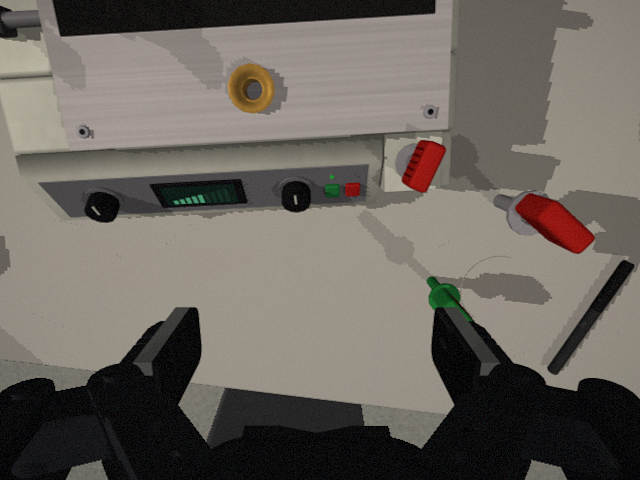

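The wrist view shows the bushing at (250,88), the parked pin's red handle at (424,166) and the larger red pin at (555,222). I'll zoom in on the handle to get its yaw.

```bash
python3 - <<'E'
from h import *
im=cv2.imread('pics/w1.png')
a=cv2.resize(im[125:205,375:465],None,fx=6,fy=6,interpolation=cv2.INTER_CUBIC)
cv2.imwrite('pics/c1.png',a)
c=imaging.get_calibration('wrist');M=np.load('M1.npy');f=240/np.tan(np.radians(c['vfov']/2))
def ray(u,v,z):
    d=M[:3,:3]@[(u-c['cx'])/f,(v-c['cy'])/f,1]; o=M[:3,3]; return o+d*(z-o[2])/d[2]
p,q=ray(50,153,90),ray(450,130,90); print(p,q,np.degrees(np.arctan2((p-q)[1],(p-q)[0]))-90)
p,q=ray(83,131,90),ray(430,111,90); print(p,q,np.degrees(np.arctan2((p-q)[1],(p-q)[0]))-90)
print(ray(251,88,96))
E
```

```text
[507.51768076 209.36165703  90.        ] [563.48540356 -65.89442516  90.        ] 11.493251850430568
[526.0221502  186.01500807  90.        ] [573.71429423 -49.35985803  90.        ] 11.45431503272458
[570.30482466  72.31960403  96.        ]
```

View pics/c1.png

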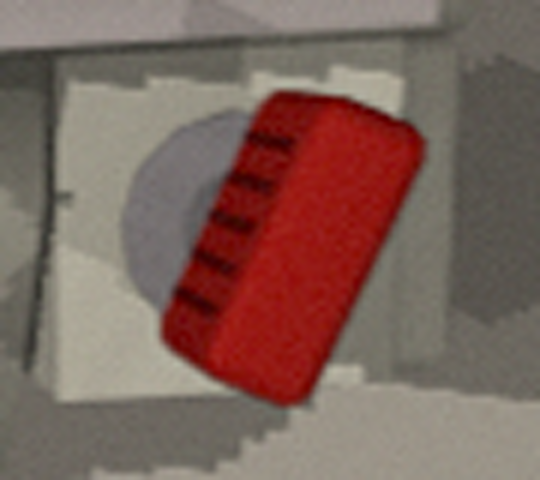

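```bash
python3 - <<'E'
from h import *
c=imaging.get_calibration('wrist');M=np.load('M1.npy');f=240/np.tan(np.radians(c['vfov']/2))
def ray(u,v,z):
    d=M[:3,:3]@[(u-c['cx'])/f,(v-c['cy'])/f,1]; o=M[:3,3]; return o+d*(z-o[2])/d[2]
P=[ray(375+a/6,125+b/6,108) for a,b in [(210,365),(320,103),(300,403),(424,150)]]
print(np.round(P,1), np.mean(P,axis=0))
for a,b in [(0,1),(2,3),(0,2),(1,3)]: d=P[b]-P[a]; print(np.degrees(np.arctan2(d[1],d[0])),np.hypot(*d[:2]))
im=cv2.imread('pics/w1.png').astype(int)[125:205,375:465]
m=((im[...,2]>120)&(im[...,1]<60)&(im[...,0]<60)).astype(np.uint8)  # top face is bright red
cs,_=cv2.findContours(m,0,2); k=max(cs,key=cv2.contourArea); print(cv2.minAreaRect(k),cv2.contourArea(k))
E
```

```text
[[523.5 -42.  108. ]
 [553.3 -47.8 108. ]
 [520.8 -53.  108. ]
 [550.  -60.3 108. ]] [536.89510955 -50.77524317 108.        ]
-11.087689864447185 30.332661060450736
-13.950575202479177 30.152335551885926
-104.02399713100726 11.309682052474844
-104.65178174470994 12.82562791525018
((50.10401916503906, 41.348541259765625), (20.419326782226562, 49.47760009765625), 25.016895294189453) 844.0
```

Call:
apply_moves(series="0 0 0 0.095; 0 0 0 0.095; 0 0 0 0.095; 0 0 0 0.095; 0.016 0.0128 0.026 0; 0.016 0.0128 0.026 0; 0.016 0.0128 0.026 0; 0.016 0.0128 0.026 0; 0 0 0 0; 0 0 0 0", claw=0.03)

```text
time_s: 3.32
tool_pos: [530.3, -54.0, 298.7]
ee_rot: [0.993, -0.122, -0.002, 0.0]
force: [0.4, 0.1, 1.0]
finger_gap: 29.8
grasp_force: 0.0
```

```bash
python3 - <<'E'
from h import *
s=bot.sense(); print(s['time_s'],s['tool_pos'],R.from_quat(s['ee_rot']).as_matrix().round(4),s['force'],s['ft_torque'],s['finger_gap'])
M=T('wrist'); np.save('M2.npy',M)
im=imaging.snapshot('wrist'); cv2.imwrite('pics/w2.png',im)
for n in ['drive_pin','pin_grip','bushing']:
    for d in imaging.mark_of(n,'wrist')[:4]: p=w('wrist',d['centre'],M);print(n,round(d['conf'],2),p,px('wrist',p,M))
E
```

```text
3.3167 [530.27089613 -54.00334711 298.73613136] [[ 9.702e-01 -2.421e-01 -4.800e-03]
 [-2.421e-01 -9.703e-01  5.000e-04]
 [-4.800e-03  7.000e-04 -1.000e+00]] [0.38836151 0.06864851 1.00932642] [ 0.00836595 -0.01698965  0.03161872] 29.835751422057864
drive_pin 0.79 [ 508.1 -149.5   54.8] [490.  252.1]
drive_pin 0.56 [537.8 -48.9  67.9] [304.4 251.7]
pin_grip 0.86 [ 508.2 -158.5   94.6] [545.2 274.1]
pin_grip 0.59 [533.7 -47.6  93.8] [302.4 277.5]
bushing 0.79 [574.3  70.6  96.6] [ 29.6 257.7]
```

View pics/w2.png

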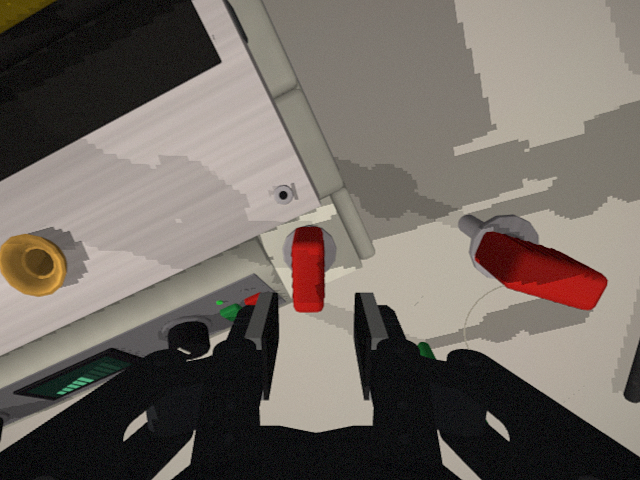

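Call:
apply_moves(series="0.001 -0.0045 0 0; 0 0 0.01 0; 0 0 0.01 0; 0 0 0.01 0; 0 0 0.006 0; 0 0 0 0; 0 0 0 0")

```text
time_s: 4.1
tool_pos: [532.7, -47.8, 263.6]
ee_rot: [0.993, -0.12, -0.001, -0.0]
force: [0.5, 0.3, 0.5]
finger_gap: 30.2
grasp_force: 0.0
```

```bash
python3 - <<'E'
from h import *
s=bot.sense(); print(s['tool_pos'],s['force'],s['ft_torque'])
cv2.imwrite('pics/w3.png',imaging.snapshot('wrist'))
E
```

```text
[532.71471871 -47.83921616 263.5748402 ] [0.47542264 0.27976711 0.45901918] [ 0.01885803 -0.01286362  0.006687  ]
```

View pics/w3.png

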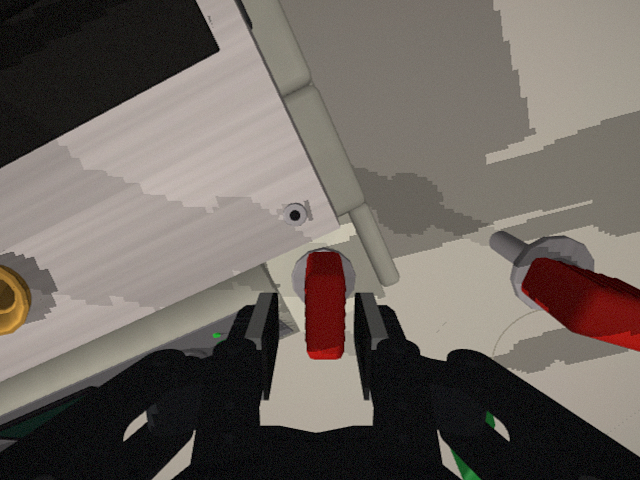

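Call:
apply_moves(series="0 0.0023 0.002 0; 0 0 0 0; 0 0 0 0")

```text
time_s: 4.4
tool_pos: [532.7, -50.3, 262.9]
ee_rot: [0.993, -0.12, 0.0, 0.0]
force: [0.5, -0.2, 0.1]
finger_gap: 29.9
grasp_force: 0.0
```

Call:
apply_moves(series="0 0 0 0; 0 0 0 0; 0 0 0 0; 0 0 0 0; 0 0 0 0; 0 0 0 0", claw=0.005, grip_force=70)

```text
time_s: 4.9
tool_pos: [532.8, -50.0, 263.1]
ee_rot: [0.993, -0.12, 0.0, 0.0]
force: [-0.7, -0.3, 2.9]
finger_gap: 12.0
grasp_force: 69.2
```

Call:
apply_moves(series="0 0 -0.004 0; 0 0 -0.006 0; 0 0 -0.01 0; 0 0 -0.01 0; 0 0 -0.012 0; 0 0 -0.012 0; 0 0 -0.014 0; 0 0 -0.014 0; 0 0 -0.014 0; 0 0 0 0")

```text
time_s: 5.73
tool_pos: [534.1, -49.8, 363.1]
ee_rot: [0.993, -0.12, 0.004, -0.0]
force: [0.3, -0.2, -0.7]
finger_gap: 12.4
grasp_force: 68.7
```

```bash
python3 - <<'E'
from h import *
s=bot.sense(); print(s['time_s'],s['tool_pos'],R.from_quat(s['ee_rot']).as_matrix().round(4),s['force'],s['ft_torque'],s['finger_gap'],s['grasp_force'])
M=T('wrist'); np.save('M4.npy',M)
im=imaging.snapshot('wrist'); cv2.imwrite('pics/w4.png',im)
for n in ['bushing','drive_pin','pin_grip']:
    for d in imaging.mark_of(n,'wrist')[:4]: p=w('wrist',d['centre'],M);print(n,round(d['conf'],2),p,px('wrist',p,M))
imS=imaging.snapshot('side'); cv2.imwrite('pics/s4.png',imS)
for n in ['bushing','drive_pin','pin_tip','pin_grip']:
    for d in imaging.mark_of(n,'side')[:4]: p=w('side',d['centre']);print('side',n,round(d['conf'],2),p,px('side',p))
a=np.hstack([cv2.resize(im,(400,300)),cv2.resize(imS[140:320,230:470],(400,300))]); cv2.imwrite('pics/c4.png',a)
E
```

```text
5.7333 [534.13532616 -49.76272625 363.12799705] [[ 9.713e-01 -2.378e-01  7.800e-03]
 [-2.378e-01 -9.713e-01 -9.000e-04]
 [ 7.800e-03 -1.000e-03 -1.000e+00]] [ 0.3099808  -0.21728194 -0.67865886] [-0.00224459 -0.09378393 -0.01865781] 12.442044919118697 68.74983072280884
bushing 0.63 [571.4  70.7  94.7] [116.5 235.6]
drive_pin 0.92 [ 507.7 -152.7   56. ] [464.  233.6]
drive_pin 0.91 [ 421.8 -108.6   41.1] [418.6 338.6]
drive_pin 0.81 [538.7 -52.7 172.3] [322.2 287.5]
pin_grip 0.96 [ 508.7 -157.5   95. ] [493.8 246.2]
pin_grip 0.94 [537.7 -50.8 195.9] [318.8 315.1]
pin_grip 0.86 [ 423.5 -112.2   74.7] [434.3 358.8]
side bushing 0.71 [569.1  71.9  96.6] [338.4 228.9]
side drive_pin 0.73 [535.4 -51.5 158.7] [323.6 239.6]
side drive_pin 0.61 [ 507.9 -157.    55.6] [309.1 301.3]
side drive_pin 0.57 [ 422.8 -109.6   48.8] [275.4 287.8]
side pin_tip 0.91 [ 512.9 -156.3   -1. ] [311.2 317.9]
side pin_tip 0.7 [ 423.6 -111.    -2.9] [276.5 303.3]
side pin_tip 0.45 [533.7 -52.2 113.7] [322.6 254.2]
side pin_grip 0.8 [ 419.6 -107.8   76. ] [273.8 279. ]
side pin_grip 0.64 [ 513.2 -157.1   96. ] [311.3 289.1]
side pin_grip 0.44 [539.3 -48.3 193.5] [325.5 227.3]
side pin_grip 0.34 [ 618.1 -365.8   -1.3] [354.2 392.6]
```

View pics/c4.png

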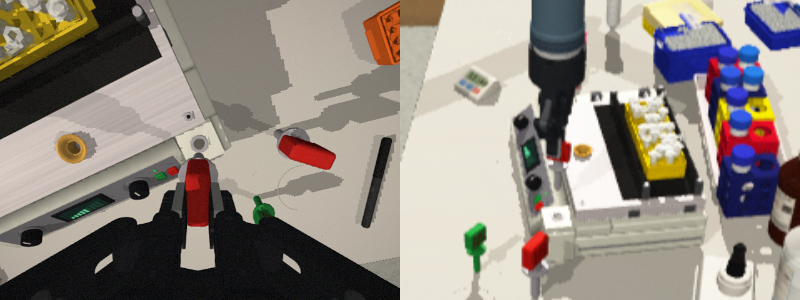

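```bash
python3 - <<'E'
from h import *
c=imaging.get_calibration('wrist');M=np.load('M4.npy');f=240/np.tan(np.radians(c['vfov']/2))
def ray(u,v,z):
    d=M[:3,:3]@[(u-c['cx'])/f,(v-c['cy'])/f,1]; o=M[:3,3]; return o+d*(z-o[2])/d[2]
im=cv2.imread('pics/w4.png')
h=cv2.cvtColor(im,cv2.COLOR_BGR2HSV)
m=cv2.inRange(h,(10,100,50),(28,255,255)); m[:200]=0;m[280:]=0;m[:,200:]=0
k=max(cv2.findContours(m,0,2)[0],key=cv2.contourArea); print(cv2.fitEllipse(k))
cv2.imwrite('pics/c5.png',np.hstack([cv2.resize(im[195:275,75:155],(400,400),interpolation=2),cv2.resize(im[190:270,275:355],(400,400),interpolation=2)]))
print(ray(118,236,96),ray(318,229,66))
E
```

```text
((114.15196990966797, 237.6083984375), (44.03329086303711, 50.97575759887695), 124.27134704589844)
[571.09082348  69.12246463  96.        ] [538.58156617 -51.15798415  66.        ]
```

View pics/c5.png

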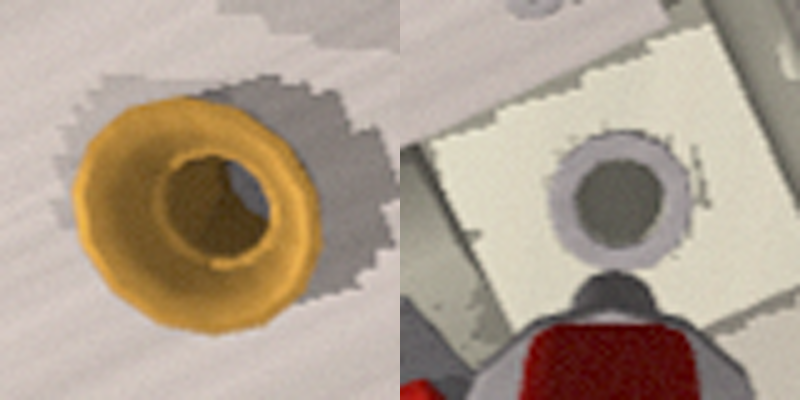

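```bash
python3 - <<'E'
from h import *
c=imaging.get_calibration('wrist');M=np.load('M4.npy');f=240/np.tan(np.radians(c['vfov']/2))
def ray(u,v,z):
    d=M[:3,:3]@[(u-c['cx'])/f,(v-c['cy'])/f,1]; o=M[:3,3]; return o+d*(z-o[2])/d[2]
B=ray(114.3,238,96);P=ray(318.8,230.2,66);print(B,P,B-P)
t=np.array([532.8,-50.0])+(B-P)[:2]; d=np.r_[t-[534.1,-49.8],0]; print(t,M[:3,:3].T@d)
s=bot.sense(); print(R.from_quat(s['ee_rot']).as_matrix().T@d)
E
```

```text
[570.42542426  71.84510862  96.        ] [537.61032555 -51.49669948  66.        ] [ 32.81509872 123.3418081   30.        ]
[565.61509872  73.3418081 ] [-127.1028381    -1.39433798   -0.17526738]
[ 1.32401649e+00 -1.27103710e+02 -1.19276545e-02]
```

Call:
apply_moves(series="0.0004 -0.021 0 0; 0.0004 -0.026 0 0; 0.0004 -0.026 0 0; 0.0004 -0.026 0 0; 0 -0.026 0 0; 0 0 0 -0.11; 0 0 0 -0.11; 0 0 0 -0.11; 0 0 0 -0.11; 0 0 0 0")

```text
time_s: 7.02
tool_pos: [563.9, 71.0, 358.1]
ee_rot: [0.995, 0.101, -0.001, -0.0]
force: [-0.5, 0.1, -0.6]
finger_gap: 12.6
grasp_force: 68.8
```

```bash
python3 - <<'E'
from h import *
s=bot.sense(); print(s['time_s'],s['tool_pos'],R.from_quat(s['ee_rot']).as_matrix().round(4),s['force'],s['ft_torque'],s['finger_gap'],s['grasp_force'])
Rm=R.from_quat(s['ee_rot']).as_matrix(); print(Rm.T@(np.array([565.4,71.1,s['tool_pos'][2]])-s['tool_pos']))
im=imaging.snapshot('wrist'); imS=imaging.snapshot('side')
cv2.imwrite('pics/c6.png',np.hstack([cv2.resize(im,(400,300)),cv2.resize(imS[180:270,290:410],(400,300),interpolation=2)]))
E
```

```text
7.0167 [563.85079594  71.02871285 358.09767624] [[ 9.797e-01  2.004e-01 -1.100e-03]
 [ 2.004e-01 -9.797e-01  2.000e-04]
 [-1.000e-03 -5.000e-04 -1.000e+00]] [-0.49489337  0.06720362 -0.57875581] [-0.02994467 -0.00407712 -0.00227102] 12.619365089033058 68.77534031867981
[ 1.53206095  0.24062733 -0.00167009]
```

View pics/c6.png

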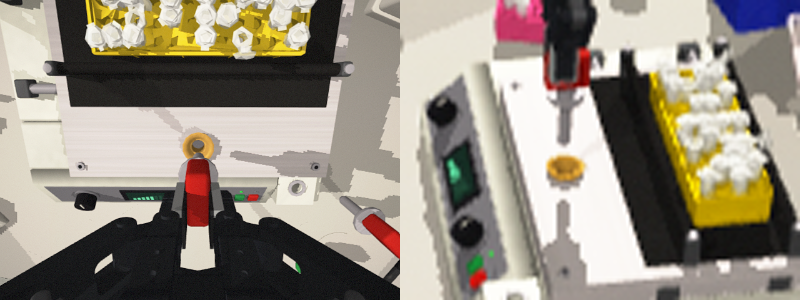

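Call:
apply_moves(series="0.0015 0.0002 0.004 0; 0 0 0.005 0; 0 0 0.004 0; 0 0 0.004 0; 0 0 0.004 0; 0 0 0.004 0; 0 0 0.003 0; 0 0 0 0")

```text
time_s: 7.78
tool_pos: [565.1, 71.1, 329.7]
ee_rot: [0.995, 0.1, -0.001, -0.0]
force: [-1.0, -0.1, -1.2]
finger_gap: 12.6
grasp_force: 68.8
```

Call:
apply_moves(series="0 0 0.003 0; 0 0 0.003 0; 0 0 0.003 0; 0 0 0.003 0; 0 0 0.003 0; 0 0 0.003 0; 0 0 0 0; 0 0 0 0")

```text
time_s: 8.45
tool_pos: [565.3, 71.1, 312.4]
ee_rot: [0.995, 0.1, -0.0, -0.0]
force: [0.5, -0.3, -1.7]
finger_gap: 12.3
grasp_force: 68.8
```

Call:
apply_moves(series="0 0 0.001 0; 0 0 0.001 0; 0 0 0.001 0; 0 0 0.001 0; 0 0 0 0; 0 0 0 0")

```text
time_s: 8.95
tool_pos: [565.4, 71.1, 308.6]
ee_rot: [0.995, 0.1, -0.0, -0.0]
force: [-0.7, 0.9, -0.7]
finger_gap: 12.1
grasp_force: 68.8
```

Call:
apply_moves(series="0 0 0.001 0; 0 0 0.0005 0; 0 0 0 0; 0 0 0 0")

```text
time_s: 9.28
tool_pos: [565.4, 71.1, 307.2]
ee_rot: [0.995, 0.1, 0.0, -0.0]
force: [-0.1, -0.6, -1.2]
finger_gap: 12.4
grasp_force: 68.8
```

Call:
apply_moves(series="0 0 0.0005 0; 0 0 0.0005 0; 0 0 0 0; 0 0 0 0")

```text
time_s: 9.62
tool_pos: [565.6, 71.3, 306.9]
ee_rot: [0.995, 0.1, 0.0, 0.0]
force: [-1.2, -0.2, 6.2]
finger_gap: 12.3
grasp_force: 69.5
```

Call:
apply_moves(series="0 -0.001 0 0; 0 -0.001 0 0; 0 -0.001 0 0; 0 -0.001 0 0; 0 0 0 0")

```text
time_s: 10.03
tool_pos: [565.3, 73.7, 306.9]
ee_rot: [0.995, 0.099, 0.001, 0.001]
force: [-0.4, -3.7, 5.1]
finger_gap: 12.4
grasp_force: 69.7
```

Call:
apply_moves(series="0 -0.001 0 0; 0 -0.001 0 0; 0 -0.001 0 0; 0 -0.001 0 0; 0 -0.001 0 0")

```text
time_s: 10.45
tool_pos: [564.8, 77.0, 306.9]
ee_rot: [0.995, 0.099, 0.001, 0.003]
force: [-0.2, -6.4, 5.8]
finger_gap: 12.4
grasp_force: 69.8
```

Call:
apply_moves(series="0 0 0 0; 0 0 0 0")

```text
time_s: 10.62
tool_pos: [564.7, 77.3, 307.0]
ee_rot: [0.995, 0.099, 0.001, 0.002]
force: [-0.5, -5.2, 6.2]
finger_gap: 12.4
grasp_force: 69.8
```

```bash
python3 - <<'E'
from h import *
s=bot.sense(); print(s['force'],s['ft_torque'],R.from_quat(s['ee_rot']).as_matrix().round(4))
M=T('wrist');imaging.snapshot('wrist'); imaging.snapshot('side'); 
for cam in('wrist','side'):
  for d in imaging.mark_of('bushing',cam)[:1]: print(w(cam,d['centre']),d['conf'])
E
```

```text
[-0.51820895 -5.2310176   6.2497786 ] [-1.41355041 -0.01855288  0.02144242] [[ 0.9805  0.1967  0.0024]
 [ 0.1967 -0.9805 -0.0042]
 [ 0.0015  0.0046 -1.    ]]
[571.4  77.7  95.3] 0.97
```

Call:
apply_moves(series="0 -0.001 0 0; 0 -0.001 0 0; 0 -0.001 0 0; 0 -0.001 0 0; 0 0 0 0")

```text
time_s: 11.23
tool_pos: [563.9, 81.2, 306.9]
ee_rot: [0.995, 0.099, 0.001, 0.002]
force: [-0.3, -4.3, 4.8]
finger_gap: 12.4
grasp_force: 69.9
```

Call:
apply_moves(series="0 -0.001 0 0; 0 -0.001 0 0; 0 -0.001 0 0; 0 -0.001 0 0; 0 0 0 0")

```text
time_s: 11.65
tool_pos: [563.1, 85.2, 306.9]
ee_rot: [0.995, 0.099, 0.001, 0.002]
force: [0.2, -4.7, 5.8]
finger_gap: 12.7
grasp_force: 69.9
```

Call:
apply_moves(series="0 -0.001 0 0; 0 -0.001 0 0; 0 -0.001 0 0; 0 -0.001 0 0; 0 0 0 0")

```text
time_s: 12.07
tool_pos: [562.3, 89.1, 306.9]
ee_rot: [0.995, 0.099, 0.001, 0.002]
force: [0.0, -5.2, 6.4]
finger_gap: 12.5
grasp_force: 69.9
```

Call:
apply_moves(series="0 -0.001 0 0; 0 -0.001 0 0; 0 -0.001 0 0; 0 -0.001 0 0; 0 0 0 0")

```text
time_s: 12.48
tool_pos: [561.5, 93.0, 307.0]
ee_rot: [0.995, 0.099, 0.001, 0.002]
force: [-0.2, -4.5, 5.2]
finger_gap: 12.5
grasp_force: 69.9
```

Call:
apply_moves(series="0 -0.001 0 0; 0 -0.001 0 0; 0 -0.001 0 0; 0 -0.001 0 0; 0 0 0 0")

```text
time_s: 12.9
tool_pos: [560.8, 96.9, 307.0]
ee_rot: [0.995, 0.099, 0.001, 0.002]
force: [0.3, -4.8, 5.4]
finger_gap: 12.6
grasp_force: 69.9
```

Call:
apply_moves(series="0 -0.001 0 0; 0 -0.001 0 0; 0 -0.001 0 0; 0 -0.001 0 0; 0 0 0 0")

```text
time_s: 13.32
tool_pos: [560.0, 100.8, 306.9]
ee_rot: [0.995, 0.099, 0.001, 0.002]
force: [-0.3, -4.7, 5.7]
finger_gap: 12.5
grasp_force: 69.9
```

Call:
apply_moves(series="0 -0.001 0 0; 0 -0.001 0 0; 0 -0.001 0 0; 0 -0.001 0 0; 0 0 0 0")

```text
time_s: 13.73
tool_pos: [558.9, 105.5, 306.6]
ee_rot: [0.995, 0.099, 0.001, 0.001]
force: [0.3, -4.2, 3.8]
finger_gap: 12.3
grasp_force: 69.6
```

Call:
apply_moves(series="0 0 0.001 0; 0 0 0.001 0; 0 0 0 0")

```text
time_s: 13.98
tool_pos: [557.8, 107.6, 303.3]
ee_rot: [0.995, 0.1, -0.0, -0.0]
force: [0.8, -1.5, -0.5]
finger_gap: 12.3
grasp_force: 68.9
```

The tip has dropped: z fell to 303.3 and both the lateral and vertical forces eased. I'll push it home gently.

Call:
apply_moves(series="0 0 0.0015 0; 0 0 0.0015 0; 0 0 0.0015 0; 0 0 0.001 0; 0 0 0 0")

```text
time_s: 14.4
tool_pos: [557.8, 107.7, 298.0]
ee_rot: [0.995, 0.1, -0.0, -0.0]
force: [1.2, -1.2, -1.3]
finger_gap: 12.5
grasp_force: 68.7
```

Call:
apply_moves(series="0 0 0.0015 0; 0 0 0.0015 0; 0 0 0.001 0; 0 0 0.0005 0; 0 0 0 0")

```text
time_s: 14.82
tool_pos: [557.9, 107.7, 293.9]
ee_rot: [0.995, 0.1, -0.0, -0.0]
force: [0.4, -1.2, -1.0]
finger_gap: 12.0
grasp_force: 68.8
```

Call:
apply_moves(series="0 0 0.0007 0; 0 0 0.0007 0; 0 0 0 0; 0 0 0 0")

```text
time_s: 15.15
tool_pos: [558.1, 107.7, 293.2]
ee_rot: [0.995, 0.1, 0.0, -0.0]
force: [-0.9, -1.3, 3.7]
finger_gap: 12.5
grasp_force: 69.2
```

Call:
apply_moves(series="0 0 0.0005 0; 0 0 0 0; 0 0 0 0")

```text
time_s: 15.4
tool_pos: [558.1, 107.7, 293.2]
ee_rot: [0.995, 0.1, -0.0, 0.0]
force: [-1.9, -1.6, 5.6]
finger_gap: 12.0
grasp_force: 69.8
```

Call:
apply_moves(series="0 0 -0.0007 0; 0 0 0 0; 0 0 0 0; 0 0 0 0; 0 0 0 0", claw=0.03)

```text
time_s: 15.82
tool_pos: [558.1, 107.4, 292.8]
ee_rot: [0.995, 0.1, -0.0, -0.0]
force: [0.0, 0.2, 0.7]
finger_gap: 30.1
grasp_force: 0.0
```

Call:
apply_moves(series="0 0 -0.004 0; 0 0 -0.01 0; 0 0 -0.015 0; 0 0 -0.02 0; 0 0 -0.02 0; 0 0 -0.02 0; 0 0 -0.02 0; 0 0 0 0")

```text
time_s: 16.48
tool_pos: [559.7, 108.4, 408.0]
ee_rot: [0.995, 0.1, 0.005, -0.0]
force: [0.1, -0.2, 1.3]
finger_gap: 29.7
grasp_force: 0.0
```

```bash
python3 - <<'E'
from h import *
s=bot.sense(); print(s['time_s'],s['tool_pos'],s['force'],s['finger_gap'])
im=imaging.snapshot('wrist'); M=T('wrist'); imS=imaging.snapshot('side')
for cam in('wrist','side'):
  for n in('drive_pin','bushing'):
    for d in imaging.mark_of(n,cam)[:4]: print(cam,n,w(cam,d['centre']),d['conf'])
cv2.imwrite('pics/c7.png',np.hstack([cv2.resize(im,(400,300)),cv2.resize(imS[180:270,290:410],(400,300),interpolation=2)]))
E
```

```text
16.4833 [559.69203354 108.39836673 407.95408017] [ 0.13687214 -0.15054084  1.27382574] 29.67114520486943
wrist drive_pin [ 506.3 -154.    51.3] 0.7
wrist drive_pin [555.2 108.2  94.4] 0.62
wrist bushing [555.1 105.   90.7] 0.9
side drive_pin [ 510.4 -158.4   55.7] 0.92
side drive_pin [ 421.9 -111.2   44.2] 0.81
side drive_pin [563.1 106.7  94.2] 0.76
side bushing [562.5 109.9  98.2] 0.94
```

View pics/c7.png

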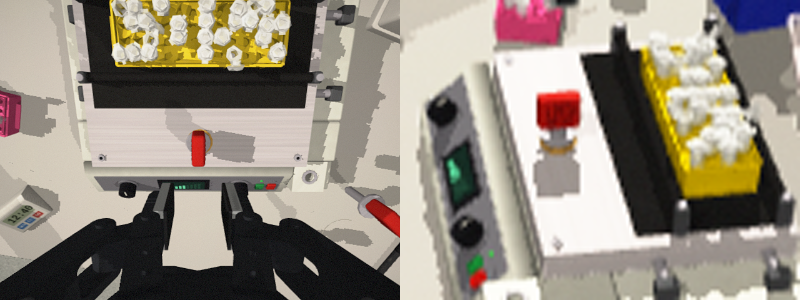

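The pin's collar sits on the bushing (network z is about 94, and it should be 96), the gripper is clear, and the other things are where they were.

```bash
python3 -c "
from plant import bot
print(bot.sign_off())"
```

```text
the job is handed in; nothing more can be done
None
```

The drive pin is through the platform's bushing and fully home in the driver's bore with its collar seated, released without forcing (about 6 N pressing at the end of each check), and the job was handed in at about 17 s.

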